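Open the filter cover of a bench dust extractor

TASK

Switch the dust extractor off at its rocker switch by pressing the rocker's near end fully down, then press both cover catches down together, one with each fingertip, and keep them down until the filter cover has sprung up by itself as far as it goes. Then let the catches come up again and leave the cover standing ajar. Do not lift or push the cover, do not grasp anything, and leave the things standing round the machine where they are.

Things in the scene. Friction and masses are not known exactly. Their poses are not given: they have to be found in the camera images.
- extractor: portable dust extractor: fixed grey case 360 mm deep (x), 270 wide (y), 180 high; origin at the centre of its underside, x from its front to its rear, y to its left. On the flat front deck (180 mm high, x -180 to -104 mm) a row of controls centred at x = -140 mm: two catch keys in the middle, the rocker switch 92 mm to one side, a fixed dial (17 mm high, not used) 92 mm to the other
- catch_left_top (a point): centre of the top face of the left (+y) catch key: black rectangular spring key 30 mm (x) by 28 mm (y) with three thin ribs, standing 10 mm proud of the deck; the two keys' centres are 64 mm apart along the machine's y, with nothing between them; moves with the key; axes as the machine's
- catch_right_top (a point): the same for the right (-y) catch key
- catch_left (a joint): how far the left catch key is pressed, m: 0 up, 0.007 fully down (a firm stop). It goes straight down and springs back: about 3 N to start, 6 N fully down. It draws a bolt out of the cover, clear from 0.005 on; either bolt alone keeps the cover shut
- catch_right (a joint): the same for the right catch key
- cover_hinge (a joint): angle of the filter cover, rad: 0 shut (up to 0.015 of play), 0.19 at its stop. With both keys down its spring lifts it slowly against a damper: about 2 s to pass the bolts (at 0.08), about 5 s in all to the stop, where it stays. A key let up sooner rubs its bolt on the cover and holds it back
- cover: filter cover: black ribbed plate 150 mm (x) by 222 mm (y) behind the deck, before the motor head and its fixed carrying handle (238 mm high); hinged at its rear edge; origin inside the middle of its front edge, 9 mm under its top, x to the rear, z up. The front edge lies 38 mm behind the key centres, top 9 mm over the deck when shut, 38 mm at the stop
- rocker_near (a point): pressing point on top of the near (-x, front) end of the on/off rocker: black, 44 mm long (x), 30 mm wide (y), in a flat frame on the deck, pivoting in its middle, 16 mm behind this point. Near end up is on: the point is about 17 mm over the deck; near end down is off: about 10 mm. Moves and tilts with the rocker
- rocker (a joint): angle of the rocker, rad: 0 on (near end up), 0.4 off (near end fully down, a firm stop). It needs about 3 N at the near end and stays where it is left
- gouge: turning gouge lying on the bench, 270 mm long, wooden handle 28 mm thick; origin on the bench under its ferrule; leave alone
- glue: white glue bottle, 60 mm wide and 160 mm high, standing; origin at the centre of its underside; leave alone
- cartridge: spare round filter cartridge, 84 mm wide and 110 mm high, standing; origin at the centre of its underside; leave alone
- blank: flat wooden blank 140 by 100 by 18 mm lying on the bench; origin at the centre of its underside; leave alone

How it is judged:
By the outcome, as a careful person would: the job done as asked, in the order asked, and still so for the second after the job is handed in, with the robot touching nothing.
It also fails if it takes over 46 s, if anything falls off the work surface, if the arm or the gripper's body presses on something with over 40 N, if the wrist force passes 120 N, or if a joint passes its speed limit or range.

ROBOT

A 6-joint arm with a two-finger parallel gripper is mounted at the origin on the work surface. World frame = base frame: x ahead of the robot, y to its left, z up, the work surface at z = 0. Lengths are in mm, angles in degrees, forces in N, time in s.
With the tool pointing down it reaches from about 350 to 850 mm from the base axis. Payload 8.1 kg.
Tool frame: the origin (TCP) lies at the very end of the fingers, on their centre line; the grasp point (between the pads) lies 19 mm behind it (tcp_to_grasp is the distance from the TCP to the grasp point, in mm); z points along the fingers, x is the direction in which the jaws open and shut, and the axes are right-handed (so a half turn about z gives the same grasp; the last joint's range is limited). The gripper opens to 85 mm and grips with 20 to 120 N. Pads are 22 mm wide; open, the fingers measure 114 mm over their backs; the gripper's body (76 mm by 85 mm) begins 54 mm behind the grasp point. The pads swing forward as they close: fully open they stand 13 mm farther back than shut.
Start: joints at [-70.554, 7.471, 85.268, -0, 87.261, -4.893], TCP at [247.303, -546.669, 231.292] pointing down, gripper open.
Joint ranges: [-169.43, 169.43], [-51.17, 129.36], [1.28, 143.12], [-76.62, 256.62], [0, 156.53], [-152.29, 152.29]. Speed limits (degrees/s): [136.94, 136.94, 159.86, 180, 180, 180].

INTERFACE

Orientations are given as [roll, pitch, yaw] about the fixed x, y, z axes, in that order (R = Rz(yaw) Ry(pitch) Rx(roll)).
In Python, from bench import * gives the robot as it stands. The module is installed in compiled form; this text tells all that it offers.
- The arm moves only by the tool apply_moves, never from a script. Its argument "targets" is text: rows parted by semicolons, each of 7 numbers parted by spaces: the turn, a rotation vector about the tool's x, y, z in rad, then the shift along the tool's x, y, z in cm, then the finger opening in cm, from 0 to 8.54. A call has exactly 5 rows; each row is the pose to reach, as a shift and turn from the pose commanded when the call began, along the tool's axes at that moment; what a row does not reach only later rows make up. A row lasts 1/10 s, in which the tool goes at most 50 mm and 8.59 degrees, less where a joint would pass 70% of its speed; a pose out of reach is approached as far as the arm can. A call with a gripper value outside its range is refused whole. The fingers move at their own pace and stop on an object; "force" is the grip in N (left out, the last holds). Time passes only in rows, so rows that repeat a pose let the fingers close, or fill a call up. It gives the time, the measured TCP pose, the force and the opening at its end, in the units of the state.
- sense(): the state, without advancing time (a new reading comes with each control period).
- snapshot(name): name is "scene" or "side" or "wrist"; returns the picture (480x640x3 uint8, red, green, blue); there is no depth.
- camera_model(name): a dict with "fx", "fy", "cx", "cy" (pixels), "position" and "attitude" of the camera in the world; the wrist camera has in their place "T_tool_cam" (4x4, takes a point from camera to tool coordinates, whose origin is the TCP and whose axes are the tool frame's). Camera axes: x right, y up, looking along -z (the intrinsics and any distortion apply to the point x, -y, -z); pixel columns grow to the right and rows downward; lengths in mm; the calibration is good to about 2 mm. The wrist camera is an equidistant fisheye: a pixel r from the principal point sees the ray r / f radians off the axis. A picture is of the moment at which its call begins: read the wrist's pose just before it. camera_model takes no time and is no camera call.
- hand_in(): hands the job in, once; it reports no verdict.
Trained networks look in the newest picture that a camera, given by its name, has taken for a name from the list of things; names that differ only in an ending like _2 or _b are one class to them, and where a whole thing is asked for, a point or a joint stands for the part that bears it (a point fixed in the world has none). Each returns a list of dicts, best first, with "confidence" (0 to 1); they miss things now and then, are a little off and sometimes report something else, mostly with a low value. They report only what shows in the picture. A call takes as long as a camera call.
- recognise(camera, query): "at" ([row, column] in pixels, amid what is visible of it).
- place_of(camera, query): "at" ([row, column] in pixels: a listed point, or the origin of a listed thing).
The state is a dict: "time": time; "joint_pos": joint angles; "qd": joint speeds; "joint_efforts": joint torques, N m; "tool_pos": TCP position; "tcp_rot": TCP orientation; "ft_force": force on the tool from outside, world axes, zero at the start; "wrist_torque": the same for the moment, N m; "finger_gap": finger opening in mm.
Only numpy, scipy, OpenCV 4.12 (cv2) and the standard library are available. Lean on these libraries where they do the work, as an engineer would, in place of code of your own. Each camera call takes 0.05 s, during which the arm holds its last target. There are 200 camera calls.

## Working session

There is one attempt and no reset: what is moved stays moved. The work goes in short steps, Python scripts to look and compute and a tool call to move; the robot and the scene stay as the last step left them, time stands still between calls to the robot, and variables do not carry over. Pictures are saved under pics/ and viewed, about 8 in all and at most 12, crops included, and the job is handed in when it is done.

Besides the shell and the picture viewer there is one more tool, called after "Emit:" as name(argument=value, ...), one argument or row to a line, values as JSON. apply_moves: Moves the arm, as the interface text tells. Its arguments: {"type":"object","properties":{"targets":{"type":"string"},"force":{"type":"number"}},"required":["targets"]}

```bash
mkdir -p pics; cat > h.py <<'E'
from bench import *
import numpy as np, cv2
from scipy.spatial.transform import Rotation as R
def att(a):
    a=np.array(a,float)
    return a if a.shape==(3,3) else R.from_euler('xyz',a,degrees=True).as_matrix()
def ray(cam,at,st=None):
    m=camera_model(cam); r,c=at
    if cam!='wrist':
        d=np.array([(c-m['cx'])/m['fx'],-(r-m['cy'])/m['fy'],-1.]); 
        return np.array(m['position'],float),att(m['attitude'])@(d/np.linalg.norm(d))
    u=(c-m['cx'])/m['fx'];v=(r-m['cy'])/m['fy'];t=np.hypot(u,v)
    d=np.array([np.sin(t)*u/t,-np.sin(t)*v/t,-np.cos(t)])
    T=np.array(m['T_tool_cam']);Rt=att(st['tcp_rot'])
    return np.array(st['tool_pos'])+Rt@T[:3,3],Rt@T[:3,:3]@d
def atz(cam,at,z,st=None):
    p,d=ray(cam,at,st); return p+d*(z-p[2])/d[2]
def tri(rs):
    A=0;b=0
    for p,d in rs:
        P=np.eye(3)-np.outer(d,d);A=A+P;b=b+P@p
    return np.linalg.solve(A,b)
def snap(cam,fn):
    s=sense();im=snapshot(cam);cv2.imwrite('pics/'+fn,im[...,::-1]);return s
E
python3 - <<'E'
from h import *
print(camera_model('scene'));print(camera_model('side'));print(camera_model('wrist'))
for c in ('scene','side','wrist'):
    s=snap(c,c+'0.png')
    for q,z in (('catch_left_top',190),('catch_right_top',190),('rocker_near',197),('cover',180),('extractor',0),('glue',0),('cartridge',0),('gouge',0),('blank',0)):
        print(c,q,[(np.round(o['at']),round(o['confidence'],2),np.round(atz(c,o['at'],z,s))) for o in place_of(c,q)[:2]])
print(s)
E
python3 -c "
import cv2,numpy as np
a=[cv2.imread('pics/%s0.png'%c) for c in('scene','side')]
cv2.imwrite('pics/b.png',cv2.resize(np.vstack(a),None,fx=.62,fy=.62))"
```

```text
{'fx': 621.2050142601605, 'fy': 621.2050142601605, 'cx': 313.79440538322984, 'cy': 240.80971591418853, 'position': array([1152.80113466,  716.88441978, 1424.57142224]), 'attitude': array([ 37.13165613,   0.54230856, 139.44424561])}
{'fx': 602.0302091035085, 'fy': 602.0302091035085, 'cx': 319.1861968370439, 'cy': 235.94629817951196, 'position': array([  430.66376849, -1082.04878712,  1070.91689512]), 'attitude': array([48.55219664, -0.97407726, -3.91853259])}
{'fx': 371.64829954431775, 'fy': 371.64829954431775, 'cx': 318.4886264518243, 'cy': 248.60217448355834, 'T_tool_cam': array([[ 9.99998997e-01,  1.00715460e-03,  9.95931418e-04,
        -8.75199881e-01],
       [ 1.23441370e-03, -9.64497600e-01, -2.64088727e-01,
        -6.74027304e+01],
       [ 6.94595286e-04,  2.64089691e-01, -9.64497876e-01,
        -1.41783448e+02],
       [ 0.00000000e+00,  0.00000000e+00,  0.00000000e+00,
         1.00000000e+00]])}
scene catch_left_top [(array([276., 356.]), 0.49, array([546., 146., 190.]))]
scene catch_right_top [(array([263., 338.]), 0.43, array([553.,  89., 190.]))]
scene rocker_near [(
[... 1330 characters left out ...]
y([ 272., -411.,    0.]))]
{'time': 1.0, 'joint_pos': array([-7.05537274e+01,  7.47167748e+00,  8.52683768e+01,  7.19354230e-05,
        8.72620899e+01, -4.89145088e+00]), 'qd': array([-0.0456933 , -0.05872211, -0.00172719, -0.04117125, -0.00491042,
       -0.02653176]), 'joint_efforts': array([ 2.11316379e-03, -5.69321859e+01, -5.00876105e+01, -9.68763288e-05,
        1.17569736e-03,  6.32409623e-06]), 'tool_pos': array([ 247.30264642, -546.6570553 ,  231.28135228]), 'tcp_rot': array([-1.79999746e+02,  2.13020608e-03, -6.56622800e+01]), 'ft_force': array([-0.66870076, -0.00804801, -0.28955597]), 'wrist_torque': array([ 0.03925482, -0.04091816,  0.00662487]), 'finger_gap': 85.59362165276657}
```

View pics/b.png

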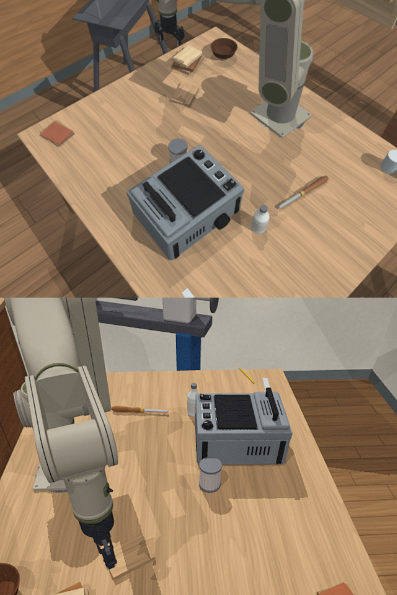

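Left is +y, machine yaw is about 0, and the rocker is on the left at about (541, 214). In the composite view, the gouge and glue are beside the rocker side and the cartridge is on the dial side. I'm moving over the deck with the fingers shut.

Emit:
apply_moves(
  targets="0 0 0.085 -2.46 -3.15 -1 0; 0 0 0.17 -4.9 -6.3 -2 0; 0 0 0.255 -7.4 -9.45 -3 0; 0 0 0.34 -9.85 -12.6 -4 0; 0 0 0.425 -12.3 -15.75 -5 0",
  force=30,
)

```text
time: 2.0
tool_pos: [340.5, -368.3, 281.8]
tcp_rot: [-180.0, -0.0, -90.2]
ft_force: [1.0, -0.8, -0.0]
finger_gap: 12.7
```

Emit:
apply_moves(
  targets="0 0 0 -3.9 -2.05 0 0; 0 0 0 -7.9 -4.1 0 0; 0 0 0 -11.8 -6.2 0 0; 0 0 0 -15.8 -8.2 0 0; 0 0 0 -19.7 -10.3 0 0",
)

```text
time: 2.5
tool_pos: [443.7, -171.0, 281.6]
tcp_rot: [-180.0, -0.0, -90.0]
ft_force: [1.6, -0.2, 0.7]
finger_gap: -0.2
```

Emit:
apply_moves(
  targets="0 0 0 -3.9 -2.05 0 0; 0 0 0 -7.9 -4.1 0 0; 0 0 0 -11.8 -6.2 0 0; 0 0 0 -15.8 -8.2 0 0; 0 0 0 -19.7 -10.3 0 0",
)

```text
time: 3.0
tool_pos: [546.8, 26.2, 281.6]
tcp_rot: [-180.0, -0.0, -90.0]
ft_force: [0.4, -1.6, 0.5]
finger_gap: 0.1
```

```bash
python3 - <<'E'
from h import *
for c in ('wrist','scene','side'):
    s=snap(c,c+'1.png')
    for q,z in (('catch_left_top',190),('catch_right_top',190),('rocker_near',197)):
        print(c,q,[(np.round(o['at']),round(o['confidence'],2),np.round(atz(c,o['at'],z,s),1)) for o in place_of(c,q)[:2]])
print(s['time'],s['tool_pos'],s['tcp_rot'],s['ft_force'],s['finger_gap'])
E
```

```text
wrist catch_left_top [(array([235., 144.]), 0.9, array([559.6, 148.8, 190. ]))]
wrist catch_right_top [(array([235., 229.]), 0.82, array([558.9,  86.4, 190. ]))]
wrist rocker_near [(array([254.,  75.]), 0.75, array([547.7, 208.7, 197. ]))]
scene catch_left_top [(array([279., 356.]), 0.71, array([551.6, 150.9, 190. ]))]
scene catch_right_top [(array([262., 338.]), 0.52, array([550.5,  86.7, 190. ])), (array([282., 329.]), 0.49, array([605.8, 116.3, 190. ]))]
scene rocker_near [(array([294., 373.]), 0.8, array([554.2, 212.3, 197. ]))]
side catch_left_top [(array([173., 336.]), 0.55, array([571.9, 147. , 190. ])), (array([183., 226.]), 0.47, array([300.3, 118.5, 190. ]))]
side catch_right_top [(array([187., 333.]), 0.68, array([559.2,  90.4, 190. ]))]
side rocker_near []
3.4 [545.92835124  23.06092613 281.50121109] [-1.79986351e+02 -1.62253854e-02 -9.01051581e+01] [ 0.1059428  -1.34280395 -1.02280657] -0.34980955000567054
```

View pics/wrist1.png

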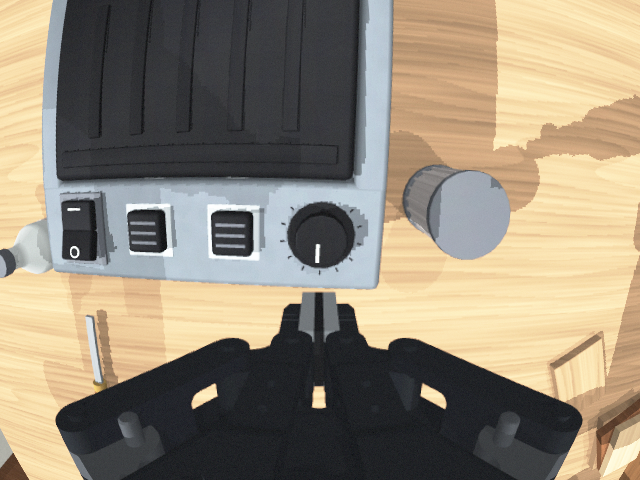

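The wrist view shows the rocker at about (75, 230) with its near end at (75, 254). The keys are at (147, 233) and (232, 233), and the dial is on the right. Machine yaw is about -0.5° and key spacing about 62 mm, which fits the given 64. Next I go above the rocker.

Emit:
apply_moves(
  targets="0 0 0 -4.6 0.1 0.5 0; 0 0 0 -9.2 0.2 1.5 0; 0 0 0 -13.8 0.3 3 0; 0 0 0 -18.6 0.4 4.5 0; 0 0 0 -18.6 0.4 5 0",
)

```text
time: 4.1
tool_pos: [540.4, 215.0, 229.3]
tcp_rot: [179.8, 0.1, -89.8]
ft_force: [-1.6, -1.1, -0.5]
finger_gap: 0.1
```

```bash
python3 - <<'E'
from h import *
c='wrist'
snapshot(c);snapshot(c)
s=snap(c,c+'2.png')
for q,z in (('catch_left_top',190),('catch_right_top',190),('rocker_near',197)):
        print(c,q,[(np.round(o['at']),round(o['confidence'],2),np.round(atz(c,o['at'],z,s),1)) for o in place_of(c,q)[:2]])
s=sense();print(s['time'],s['tool_pos'],s['tcp_rot'],s['ft_force'],s['finger_gap'])
E
```

```text
wrist catch_left_top [(array([246., 438.]), 0.95, array([559.8, 149.6, 190. ]))]
wrist catch_right_top [(array([249., 533.]), 0.67, array([558.3,  89.5, 190. ]))]
wrist rocker_near [(array([272., 320.]), 0.76, array([548.5, 211.4, 197. ]))]
4.4 [542.92186362 209.00317473 232.27169394] [-1.79921605e+02  4.66825610e-03 -9.01146824e+01] [-0.32702084  0.26559632 -0.53490797] -0.19816377412754255
```

View pics/wrist2.png

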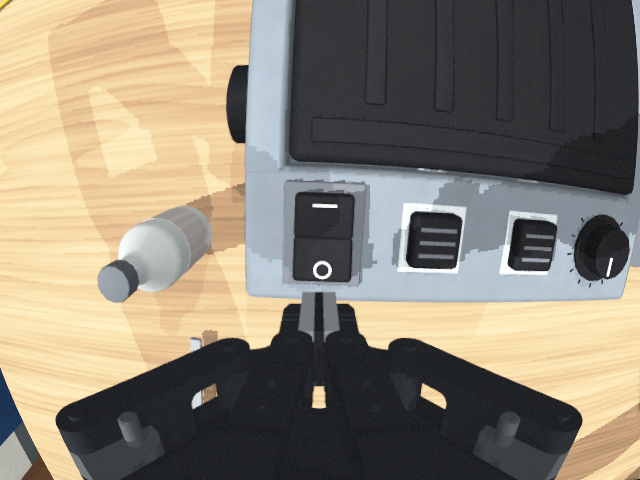

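Emit:
apply_moves(
  targets="0 0 0 -0.1 0 0.8 0; 0 0 0 -0.2 0 1.6 0; 0 0 0 -0.2 0 2.4 0; 0 0 0 -0.2 0 3.1 0; 0 0 0 -0.2 0 3.3 0",
)

```text
time: 4.9
tool_pos: [541.5, 212.0, 196.6]
tcp_rot: [179.9, -0.0, -90.0]
ft_force: [-0.8, 0.2, 3.2]
finger_gap: -0.2
```

Emit:
apply_moves(
  targets="0 0 0 0 0 0.2 0; 0 0 0 0 0 0.4 0; 0 0 0 0 0 0.55 0; 0 0 0 0 0 0.7 0; 0 0 0 0 0 0.7 0",
)

```text
time: 5.4
tool_pos: [542.3, 212.4, 191.2]
tcp_rot: [-180.0, 0.0, -90.0]
ft_force: [-1.5, 0.7, 1.6]
finger_gap: -0.3
```

Emit:
apply_moves(
  targets="0 0 0 0 0 0.1 0; 0 0 0 0 0 0.2 0; 0 0 0 0 0 0.3 0; 0 0 0 0 0 0.4 0; 0 0 0 0 0 0.4 0",
)

```text
time: 5.9
tool_pos: [542.3, 212.5, 189.2]
tcp_rot: [-179.9, 0.0, -90.0]
ft_force: [-8.2, -1.3, 13.0]
finger_gap: -0.1
```

Emit:
apply_moves(
  targets="0 0 0 0 0 0.15 0; 0 0 0 0 0 0.25 0; 0 0 0 0 0 0.25 0; 0 0 0 0 0 0.25 0; 0 0 0 0 0 0.25 0",
)

```text
time: 6.4
tool_pos: [542.4, 212.6, 189.0]
tcp_rot: [-179.9, 0.0, -90.0]
ft_force: [-15.9, -4.3, 27.1]
finger_gap: 0.1
```

Emit:
apply_moves(
  targets="0 0 0 0 0 -1 0; 0 0 0 0 0 -2.2 0; 0 0 0 0 0 -3.6 0; 0 0 0 0 0 -4.9 0; 0 0 0 0 0 -5.2 5",
)

```text
time: 6.9
tool_pos: [543.4, 212.5, 239.4]
tcp_rot: [-179.8, 0.1, -90.0]
ft_force: [0.9, 0.3, -0.2]
finger_gap: 13.3
```

```bash
python3 - <<'E'
from h import *
c='wrist'
snapshot(c);snapshot(c)
s=snap(c,c+'3.png')
for q,z in (('catch_left_top',190),('catch_right_top',190),('rocker_near',190)):
        print(c,q,[(np.round(o['at']),round(o['confidence'],2),np.round(atz(c,o['at'],z,s),1)) for o in place_of(c,q)[:2]])
s=sense();print(s['time'],s['tool_pos'],s['tcp_rot'],s['ft_force'],s['finger_gap'])
E
```

```text
wrist catch_left_top [(array([244., 436.]), 0.73, array([560.5, 149.7, 190. ]))]
wrist catch_right_top [(array([243., 530.]), 0.69, array([561.1,  88.5, 190. ]))]
wrist rocker_near [(array([270., 325.]), 0.92, array([546., 210., 190.]))]
7.2 [541.8038044  212.12254479 235.83073106] [ 1.79918182e+02 -2.51463150e-02 -9.00144605e+01] [-0.53215603 -0.52721272  1.05413571] 50.21429438980026
```

View pics/wrist3.png

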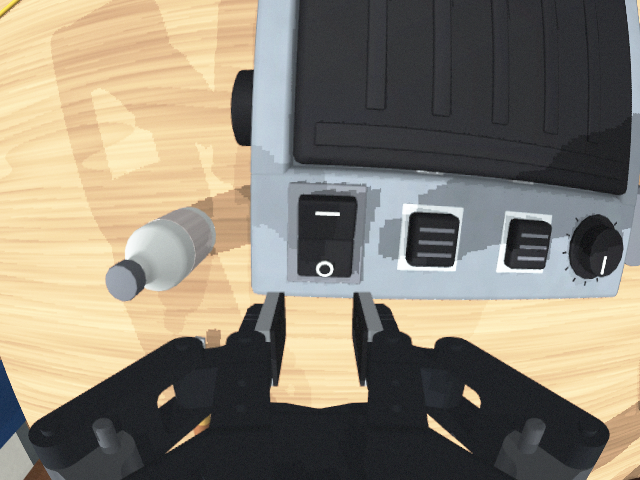

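The picture shows the rocker in its off attitude: the "O" end at (325, 268) is foreshortened and the "I" end has turned up. The press hit a firm stop, with 27 N over about 0.2 mm. Next I go above the catches with the fingers 50 mm apart, so the tips are about 64 mm between centres.

Emit:
apply_moves(
  targets="0 0 0 2.4 -0.4 0 5; 0 0 0 5 -0.8 0 5; 0 0 0 7.5 -1.2 0.5 5; 0 0 0 9.3 -1.5 1.5 5; 0 0 0 9.3 -1.5 2 5",
)

```text
time: 7.7
tool_pos: [556.9, 117.1, 215.2]
tcp_rot: [179.9, -0.1, -90.2]
ft_force: [0.2, 0.3, -0.2]
finger_gap: 50.0
```

```bash
python3 - <<'E'
from h import *
c='wrist'
snapshot(c);snapshot(c)
s=snap(c,c+'4.png')
for q,z in (('catch_left_top',190),('catch_right_top',190),('rocker_near',190)):
        print(c,q,[(np.round(o['at']),round(o['confidence'],2),np.round(atz(c,o['at'],z,s),1)) for o in place_of(c,q)[:2]])
P=[]
for i in range(4):
    s=sense();P.append(s['tool_pos']); snapshot(c)
print(s['time'],np.mean(P,0),s['tcp_rot'],s['ft_force'],s['finger_gap'])
E
```

```text
wrist catch_left_top [(array([281., 261.]), 0.8, array([561.6, 148.1, 190. ]))]
wrist catch_right_top [(array([284., 386.]), 0.86, array([559.7,  87.7, 190. ]))]
wrist rocker_near [(array([306., 150.]), 0.79, array([546.2, 209.7, 190. ])), (array([285., 388.]), 0.31, array([559.3,  86.8, 190. ]))]
8.15 [557.31546316 120.04828052 217.25359811] [-1.79959949e+02  8.60484862e-03 -8.99609530e+01] [-0.15247953  0.48880646  0.07452202] 50.00378219776792
```

View pics/wrist4.png

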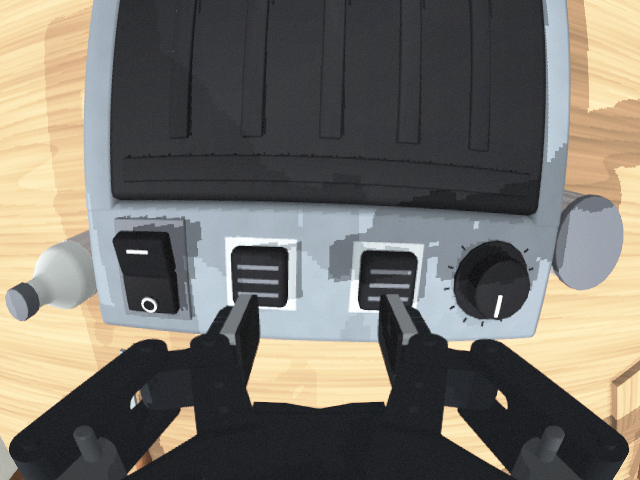

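The tips stand over the keys at (261, 281) and (386, 284), with their mid about 2 mm too far left. I'm correcting that and descending.

Emit:
apply_moves(
  targets="0 0 0 0.2 -0.1 0.6 5; 0 0 0 0.2 -0.1 1.2 5; 0 0 0 0.2 -0.1 1.8 5; 0 0 0 0.2 -0.1 2.3 5; 0 0 0 0.2 -0.1 2.5 5",
)

```text
time: 8.7
tool_pos: [557.7, 117.2, 190.6]
tcp_rot: [179.9, -0.0, -90.0]
ft_force: [0.6, 0.3, -0.0]
finger_gap: 50.2
```

Emit:
apply_moves(
  targets="0 0 0 0 0 0.2 5; 0 0 0 0 0 0.4 5; 0 0 0 0 0 0.6 5; 0 0 0 0 0 0.6 5; 0 0 0 0 0 0.6 5",
)

```text
time: 9.2
tool_pos: [558.4, 117.3, 186.3]
tcp_rot: [-180.0, 0.0, -90.0]
ft_force: [-2.6, -0.1, 3.3]
finger_gap: 50.2
```

Emit:
apply_moves(
  targets="0 0 0 0 0 0.2 5; 0 0 0 0 0 0.4 5; 0 0 0 0 0 0.6 5; 0 0 0 0 0 0.7 5; 0 0 0 0 0 0.7 5",
)

```text
time: 9.7
tool_pos: [558.4, 117.3, 180.2]
tcp_rot: [-179.9, 0.0, -90.0]
ft_force: [-5.7, -0.8, 11.5]
finger_gap: 50.1
```

Emit:
apply_moves(
  targets="0 0 0 0 0 0.1 5; 0 0 0 0 0 0.2 5; 0 0 0 0 0 0.2 5; 0 0 0 0 0 0.2 5; 0 0 0 0 0 0.2 5",
)

```text
time: 10.2
tool_pos: [558.5, 117.3, 179.9]
tcp_rot: [-179.9, 0.0, -90.0]
ft_force: [-11.8, -1.5, 21.2]
finger_gap: 50.2
```

Both are at a firm stop, with 21 N total against 12 N of springs. I'll add a little and hold.

Emit:
apply_moves(
  targets="0 0 0 0 0 0.1 5; 0 0 0 0 0 0.1 5; 0 0 0 0 0 0.1 5; 0 0 0 0 0 0.1 5; 0 0 0 0 0 0.1 5",
)

```text
time: 10.7
tool_pos: [558.5, 117.3, 179.8]
tcp_rot: [-179.9, 0.0, -90.0]
ft_force: [-14.5, -2.9, 27.4]
finger_gap: 50.1
```

Emit:
apply_moves(
  targets="0 0 0 0 0 0 5; 0 0 0 0 0 0 5; 0 0 0 0 0 0 5; 0 0 0 0 0 0 5; 0 0 0 0 0 0 5",
)

```text
time: 11.2
tool_pos: [558.6, 117.3, 179.8]
tcp_rot: [-179.9, 0.0, -90.0]
ft_force: [-15.3, -2.7, 26.9]
finger_gap: 49.9
```

Emit:
apply_moves(
  targets="0 0 0 0 0 0 5; 0 0 0 0 0 0 5; 0 0 0 0 0 0 5; 0 0 0 0 0 0 5; 0 0 0 0 0 0 5",
)

```text
time: 11.7
tool_pos: [558.5, 117.3, 179.8]
tcp_rot: [-179.9, 0.0, -90.0]
ft_force: [-13.8, -2.4, 26.6]
finger_gap: 50.4
```

Emit:
apply_moves(
  targets="0 0 0 0 0 0 5; 0 0 0 0 0 0 5; 0 0 0 0 0 0 5; 0 0 0 0 0 0 5; 0 0 0 0 0 0 5",
)

```text
time: 12.2
tool_pos: [558.6, 117.3, 179.8]
tcp_rot: [-179.9, 0.0, -90.0]
ft_force: [-15.1, -2.0, 27.2]
finger_gap: 49.8
```

Emit:
apply_moves(
  targets="0 0 0 0 0 0 5; 0 0 0 0 0 0 5; 0 0 0 0 0 0 5; 0 0 0 0 0 0 5; 0 0 0 0 0 0 5",
)

```text
time: 12.7
tool_pos: [558.5, 117.3, 179.8]
tcp_rot: [-179.9, 0.0, -90.0]
ft_force: [-14.0, -2.7, 27.3]
finger_gap: 50.0
```

```bash
python3 - <<'E'
from h import *
s=snap('wrist','wrist5.png')
print(s['time'],s['tool_pos'],s['ft_force'],s['wrist_torque'],s['finger_gap'])
E
```

```text
12.7 [558.54094711 117.31184537 179.81511884] [-13.97412346  -2.65922511  27.30219313] [-0.41279209  2.47302224  0.02743374] 49.99220380558409
```

View pics/wrist5.png

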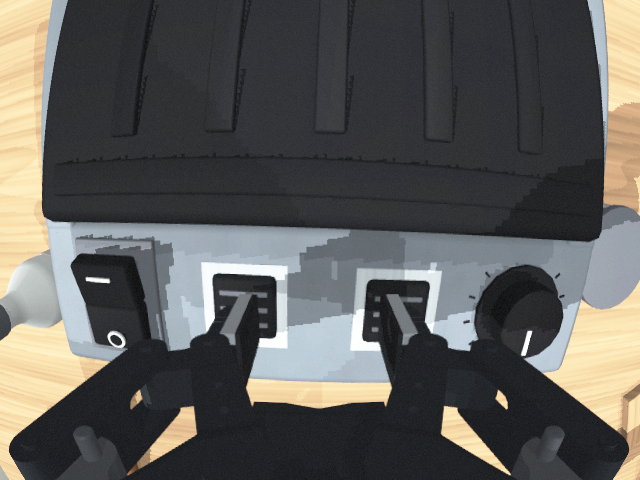

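Both tips are on the keys at about (245, 310) and (400, 310), the keys are down, and the cover's front edge is visibly lifting (row about 225). I'm holding on.

Emit:
apply_moves(
  targets="0 0 0 0 0 0 5; 0 0 0 0 0 0 5; 0 0 0 0 0 0 5; 0 0 0 0 0 0 5; 0 0 0 0 0 0 5",
)

```text
time: 13.25
tool_pos: [558.5, 117.3, 179.8]
tcp_rot: [-179.9, 0.0, -90.0]
ft_force: [-15.9, -2.7, 26.0]
finger_gap: 50.1
```

Emit:
apply_moves(
  targets="0 0 0 0 0 0 5; 0 0 0 0 0 0 5; 0 0 0 0 0 0 5; 0 0 0 0 0 0 5; 0 0 0 0 0 0 5",
)

```text
time: 13.75
tool_pos: [558.5, 117.3, 179.8]
tcp_rot: [-179.9, 0.0, -90.0]
ft_force: [-15.0, -2.0, 27.4]
finger_gap: 49.8
```

Emit:
apply_moves(
  targets="0 0 0 0 0 0 5; 0 0 0 0 0 0 5; 0 0 0 0 0 0 5; 0 0 0 0 0 0 5; 0 0 0 0 0 0 5",
)

```text
time: 14.25
tool_pos: [558.5, 117.3, 179.8]
tcp_rot: [-179.9, 0.0, -90.0]
ft_force: [-14.3, -2.4, 27.2]
finger_gap: 50.1
```

Emit:
apply_moves(
  targets="0 0 0 0 0 0 5; 0 0 0 0 0 0 5; 0 0 0 0 0 0 5; 0 0 0 0 0 0 5; 0 0 0 0 0 0 5",
)

```text
time: 14.75
tool_pos: [558.5, 117.3, 179.9]
tcp_rot: [-179.9, 0.0, -90.0]
ft_force: [-15.7, -1.9, 26.4]
finger_gap: 50.0
```

Emit:
apply_moves(
  targets="0 0 0 0 0 0 5; 0 0 0 0 0 0 5; 0 0 0 0 0 0 5; 0 0 0 0 0 0 5; 0 0 0 0 0 0 5",
)

```text
time: 15.25
tool_pos: [558.5, 117.3, 179.8]
tcp_rot: [-179.9, 0.0, -90.0]
ft_force: [-15.1, -1.6, 26.5]
finger_gap: 49.8
```

Emit:
apply_moves(
  targets="0 0 0 0 0 0 5; 0 0 0 0 0 0 5; 0 0 0 0 0 0 5; 0 0 0 0 0 0 5; 0 0 0 0 0 0 5",
)

```text
time: 15.75
tool_pos: [558.5, 117.3, 179.8]
tcp_rot: [-179.9, 0.0, -90.0]
ft_force: [-15.2, -2.8, 26.0]
finger_gap: 49.9
```

Emit:
apply_moves(
  targets="0 0 0 0 0 0 5; 0 0 0 0 0 0 5; 0 0 0 0 0 0 5; 0 0 0 0 0 0 5; 0 0 0 0 0 0 5",
)

```text
time: 16.25
tool_pos: [558.5, 117.3, 179.8]
tcp_rot: [-179.9, 0.0, -90.0]
ft_force: [-14.8, -1.3, 26.3]
finger_gap: 49.8
```

Emit:
apply_moves(
  targets="0 0 0 0 0 0 5; 0 0 0 0 0 0 5; 0 0 0 0 0 0 5; 0 0 0 0 0 0 5; 0 0 0 0 0 0 5",
)

```text
time: 16.75
tool_pos: [558.5, 117.3, 179.8]
tcp_rot: [-179.9, 0.0, -90.0]
ft_force: [-15.1, -1.6, 26.6]
finger_gap: 50.0
```

```bash
python3 - <<'E'
from h import *
s=snap('wrist','wrist6.png'); print(s['time'],s['ft_force'])
for i in range(20): snapshot('wrist')
s=snap('wrist','wrist7.png'); print(s['time'],s['ft_force'])
a,b,c=[cv2.imread(f'pics/wrist{i}.png').astype(int)[:260] for i in(5,6,7)]
print(abs(a-b).mean(),abs(b-c).mean())
print([ (np.round(o['at']),o['confidence']) for o in place_of('wrist','cover')])
E
```

```text
16.75 [-15.13311594  -1.63936157  26.62192068]
17.8 [-15.36414772  -1.65645552  27.61699126]
7.315368589743589 2.372722355769231
[(array([228., 325.]), 0.61), (array([341., 117.]), 0.18)]
```

View pics/wrist7.png

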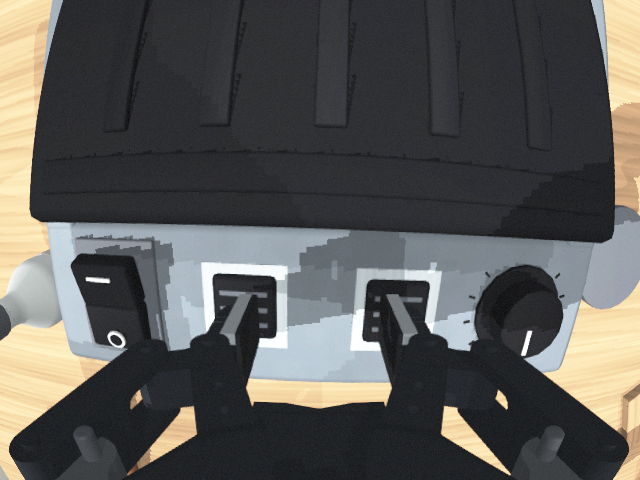

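The cover's front edge is wider and higher (columns 30–613, row about 230). I'll check that it has stopped.

```bash
python3 - <<'E'
from h import *
I=[]
for k in range(3):
    I.append(snapshot('wrist').astype(int)[:260]); I.append(snapshot('wrist').astype(int)[:260])
    for i in range(13): snapshot('wrist')
print(sense()['time'])
g=lambda x:cv2.GaussianBlur(x.astype(np.float32),(0,0),2)
w=[cv2.imread(f'pics/wrist{i}.png')[...,::-1][:260] for i in(5,6,7)]
print('noise',abs(g(I[0])-g(I[1])).mean(),'lag',[abs(g(x)-g(I[4])).mean() for x in w+I[:4]])
E
```

```text
20.15
noise 0.33960027 lag [np.float32(5.927949), np.float32(0.34246245), np.float32(0.3425696), np.float32(0.33827248), np.float32(0.34076902), np.float32(0.3402347), np.float32(0.34466153)]
```

It hasn't moved since 16.75 s. Releasing straight up, then drawing back.

Emit:
apply_moves(
  targets="0 0 0 0 0 -0.4 5; 0 0 0 0 0 -0.9 5; 0 0 0 0 0 -1.5 5; 0 0 0 0 0 -2.5 5; 0 0 0 0 0 -3.5 5",
)

```text
time: 20.65
tool_pos: [558.0, 117.2, 211.1]
tcp_rot: [180.0, -0.0, -90.0]
ft_force: [0.2, -0.1, -0.2]
finger_gap: 49.9
```

Emit:
apply_moves(
  targets="0 0 0 0 0.5 -2 5; 0 0 0 0 1 -4 5; 0 0 0 0 2 -6 5; 0 0 0 0 3 -8 5; 0 0 0 0 3 -8 5",
)

```text
time: 21.15
tool_pos: [529.2, 117.6, 295.1]
tcp_rot: [-179.7, 0.0, -90.0]
ft_force: [0.6, -0.3, 0.6]
finger_gap: 49.8
```

```bash
python3 - <<'E'
from h import *
snapshot('wrist');snapshot('wrist')
for c in ('wrist','scene','side'):
    s=snap(c,c+'8.png')
    R_=[]
    for q,z in (('catch_left_top',190),('catch_right_top',190),('rocker_near',190),('cover',209),('glue',0),('cartridge',0),('gouge',0),('blank',0)):
        o=place_of(c,q)[:1]
        if o: print(c,q,round(o[0]['confidence'],2),np.round(o[0]['at']),np.round(atz(c,o[0]['at'],z,s)))
cr=[cv2.imread('pics/wrist8.png')[100:480],cv2.resize(cv2.imread('pics/side8.png')[120:260,240:480],(640,373))]
im=np.vstack(cr);cv2.imwrite('pics/c.png',cv2.resize(im,None,fx=.79,fy=.79))
print(s['time'],s['tool_pos'],s['ft_force'])
E
```

```text
wrist catch_left_top 0.96 [204. 271.] [560. 150. 190.]
wrist catch_right_top 0.85 [202. 366.] [561.  87. 190.]
wrist rocker_near 0.81 [227. 188.] [545. 210. 190.]
wrist cover 0.69 [140. 322.] [601. 117. 209.]
wrist glue 0.62 [216. 137.] [521. 352.   0.]
wrist blank 0.62 [360. 613.] [ 268. -413.    0.]
scene catch_left_top 0.7 [282. 356.] [557. 157. 190.]
scene catch_right_top 0.69 [263. 335.] [557.  84. 190.]
scene rocker_near 0.63 [295. 376.] [547. 214. 190.]
scene cover 0.86 [275. 334.] [593. 117. 209.]
scene glue 0.57 [367. 417.] [524. 356.   0.]
scene cartridge 0.58 [258. 287.] [ 559. -114.    0.]
scene gouge 0.7 [314. 488.] [271. 372.   0.]
scene blank 0.85 [154. 300.] [ 269. -408.    0.]
side catch_left_top 0.55 [173. 336.] [572. 147. 190.]
side catch_right_top 0.69 [189. 331.] [554.  84. 190.]
side rocker_near 0.48 [159. 320.] [536. 212. 190.]
side cover 0.68 [172. 346.] [593. 127. 209.]
side glue 0.74 [185. 310.] [520. 357.   0.]
side cartridge 0.75 [303. 340.] [ 565. -118.    0.]
side gouge 0.91 [188. 226.] [273. 353.   0.]
side blank 0.68 [421. 207.] [ 271. -417.    0.]
22.15 [528.22887242 117.28231202 290.84587196] [ 0.26395908 -0.12496399  0.38093291]
```

View pics/c.png

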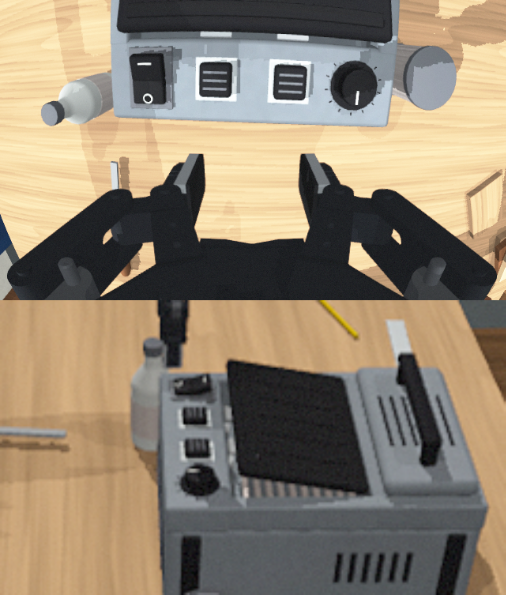

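The pictures show the cover ajar with filter pleats visible under it, the keys up, the rocker off, and the surroundings unmoved. Handing in.

```bash
python3 -c "
from bench import *
print(hand_in())"
```

```text
the job is handed in; nothing more can be done
None
```

The extractor is switched off, the cover is standing ajar at its rest position, and the job was handed in at about 22 s. No verdict was reported.

- **Rocker:** I pressed its near end to a firm stop (27 N), and it stayed in the off position in every later picture.
- **Catches:** I pressed both together to their stops, one fingertip on each, at about 27 N total. I held them for about 10 s, and comparing pictures showed the cover had not moved for the last 3.4 s. I then let them up and drew the arm straight up and back, with the force back to about zero.
- **Last checks:** The final pictures show both catches up and the cover open with the filter visible underneath. The glue, cartridge, gouge and blank were within measuring scatter of where they started (about 10–20 mm for the gouge and cartridge). The arm never came near any of them.
- **Not confirmed:** I did not measure the cover's angle in numbers. That it reached its stop rests on it having stopped moving.
- **Disagreement:** The side camera placed the left catch about 12 mm farther back than the wrist camera did. I went by the wrist camera.

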